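# Push the soil dish through the gap into the inspection stop

### The job

With your fingertips, push the petri dish of soil along the surface through the narrow gap between the two wooden slide boxes, on until it rests in the V-shaped wooden stop behind them, touching both arms of the V. Only push it from behind, against its side: do not grip it, lift it, tip it or press on top of it. Leave the stoppers, vial and jars alone and finish with the gripper clear of everything.

Things in the scene. Friction and masses are not known exactly. Their poses are not given: they have to be found in the camera images.
- dish: The glass petri dish with brown soil in it: round, 62 mm across (radius 31 mm), 14 mm tall, 30 to 65 g, loose, standing on the work surface. Its origin is the centre of its underside; z is up, its yaw means nothing. To the fingers it is a solid disc.
- gap (a point): The middle of the gap between the two fixed slide boxes, at the height of the work surface. Its x axis points level along the gap, the way the dish is pushed (in at the mouth, out towards the V stop); y is level across it. The gap is 68 mm wide (y = -34 to +34 mm); its straight walls run from x = -43 mm (mouth) to x = +43 mm (exit). The surface is flat all the way through.
- box_a: Wooden slide box at the +y side of gap, closed, fixed to the work surface: 118 mm wide across the gap's y, 86 to 93 mm long along its x, 34 mm tall. Origin at the centre of its underside; its axes are parallel to those of gap.
- box_b: The same kind of fixed wooden slide box at the -y side of gap.
- seat (a point): Where the centre of the dish's underside lies when it rests in the V stop: on the gap's centre line, 85 mm beyond gap along x, at surface height, same axes. The V stop is a fixed pale wooden fence 16 mm tall with two straight arms at 45 degrees either side of the centre line, open towards the gap; the seated dish touches both arms.
- bung: Bystander, loose, to be left alone: a red-brown rubber stopper, 30 mm wide, 26 mm tall; origin at the centre of its underside.
- cork: Bystander, loose, to be left alone: a cork stopper, 26 mm wide, 24 mm tall; origin at the centre of its underside.
- vial: Bystander, loose, to be left alone: a corked glass vial lying on its side, 19x68x19 mm; origin at the centre of its underside.
- jar_tall: Bystander, loose, to be left alone: a glass specimen jar with a screw lid, 43 mm wide, 74 mm tall; origin at the centre of its underside.
- jar_short: Bystander, loose, to be left alone: a glass specimen jar with a screw lid, 44 mm wide, 66 mm tall; origin at the centre of its underside.

How it is judged (in metres and radians):
On the way:
1. the dish is in the gap between the two slide boxes, flat on the surface (x of dish in the frame of gap between -0.025 and 0.025 m and y of dish in the frame of gap between -0.006 and 0.006 m and height (world z) of dish below 0.006 m), for 0.1 s.
At the end, for the whole second after the job is handed in: the dish stands flat and at rest on the surface in the V stop, its centre within 6 mm of the seat (horizontal distance between dish and seat below 0.006 m and height (world z) of dish below 0.004 m and angle between dish's own z axis and vertical below 0.05 rad and linear speed of dish below 0.01 m/s); the robot touches nothing.
It fails at once if the dish is gripped round its middle or pressed from above (the fingers touch it while the grasp point is within 12 mm of its centre, seen from above) (horizontal distance between the grasp point and dish below 0.012 m and contact force between the fingers and dish above 0.3 N).
It fails at once if the dish is lifted off the surface (more than 8 mm) or tipped (more than 0.2 rad) (height (world z) of dish above 0.008 m or angle between dish's own z axis and vertical above 0.2 rad).
It fails at once if a bystander (stopper, vial or jar) is moved more than 15 mm (distance of any of bung, cork, vial, jar_tall, jar_short from where it was at the start of the episode above 0.015 m).
It also fails if it takes over 64 s, if anything falls off the work surface, if the arm or the gripper's body presses on something with over 40 N, if the wrist force passes 120 N, or if a joint passes its speed limit or range.

### The arm

A 7-joint arm with a two-finger parallel gripper is mounted at the origin on the work surface; the furniture and walls round the work are solid. World frame = base frame: x ahead of the robot, y to its left, z up, the work surface at z = 0. Lengths are in mm, angles in rad, forces in N, time in s.
With the tool pointing down it reaches from about 400 to 875 mm from the base axis. Payload 6.5 kg.
Tool frame: the origin (TCP) lies at the very end of the fingers, on their centre line; the grasp point (between the pads) lies 19 mm behind it; z points along the fingers, y is the line along which they close (so a half turn about z gives the same grasp; the last joint's range is limited). The gripper opens to 88 mm and grips with 3 to 60 N. Pads are 18 mm wide; open, the fingers measure 123 mm over their backs; the gripper's body (75 mm by 187 mm) begins 45 mm behind the grasp point.
Start: joints at [1.261, 0.536, -0.004, 1.538, 0.003, 1.067, -0.071], TCP at [156.9, -630.771, 200.516] pointing down, gripper open.
Joint ranges: [-2.7, 2.7], [-0.37, 2.16], [-1.27, 1.26], [0.24, 2.4], [-1.31, 4.45], [0.19, 1.91], [-2.76, 2.76]. Speed limits (rad/s): [2.39, 2.39, 3.14, 3.14, 3.14, 3.14, 3.14].

### API

Orientations are given as a 3x3 rotation matrix whose columns are the frame's x, y, z axes.
In Python, from station import robot, camera, camera_info gives the robot as it stands. The module is installed in compiled form; this text tells all that it offers.
- The arm moves only by the tool arm_command, never from a script. Its arguments are lists of equal length, an entry for each row: "linear": the shift along the tool's x, y, z in mm, a list of three; "turn": the turn about the tool's z in rad; "gripper": the finger opening in mm, from 0 to 88.1. In form: {"linear": [[dx, dy, dz], ...], "turn": [turn, ...], "gripper": [gripper, ...]}. A call has 1 to 5 rows; each row shifts and turns the commanded pose from where the row before left it, along the tool's axes as they then stand; what a row does not reach is not made up. A row lasts 1/8 s, in which the tool goes at most 62.5 mm and 10.7 degrees, less where a joint would pass 70% of its speed; a pose out of reach is approached as far as the arm can. A call is refused whole if a number of a shift passes 62.5 or a number of a turn 0.188, either way. A call with a gripper value outside its range is refused whole. The fingers move at their own pace and stop on an object; the grip force is fixed at half the most. Time passes only in rows, so rows that do not move let the fingers close. It gives the time, the measured TCP pose, the force, the opening and the grip force at its end, in the units of the state.
- robot.get_obs(): the state, without advancing time (a new reading comes with each control period).
- camera(name): name is "scene" or "top"; returns the picture (420x560x3 uint8, red, green, blue); there is no depth.
- camera_info(name): a dict with "mtx" (3x3 intrinsics, pixels), "camera_from_world" (4x4, takes a point from world to camera coordinates). Camera axes: x right, y down, z forward; pixel columns grow to the right and rows downward; lengths in mm; the calibration is good to about 2 mm. A picture is of the moment at which its call begins. camera_info takes no time and is no camera call.
- robot.hand_in(): hands the job in; it is judged then, once.
The state is a dict: "time": time; "joint_positions": joint angles; "qd": joint speeds; "effort": joint torques, N m; "tool_pos": TCP position; "tool_rot": TCP orientation; "ft_force": force on the tool from outside, world axes, zero at the start; "ft_torque": the same for the moment, N m; "grip_width": finger opening in mm; "grip_force": force on a finger pad.
Only numpy, scipy, OpenCV 4.12 (cv2) and the standard library are available. Lean on these libraries where they do the work, as an engineer would, in place of code of your own. Each camera call takes 0.05 s, during which the arm holds its last target. There are 200 camera calls.

## Working session

There is one attempt and no reset: what is moved stays moved. The work goes in short steps, Python scripts to look and compute and a tool call to move; the robot and the scene stay as the last step left them, time stands still between calls to the robot, and variables do not carry over. Pictures are saved under pics/ and viewed, at most 10 in all, crops included, and the job is handed in when it is done.

Besides the shell and the picture viewer there is one more tool, called after "Emit:" as name(argument=value, ...), one argument or row to a line, values as JSON. arm_command: Moves the arm, as the interface text tells. Its arguments: {"type":"object","properties":{"linear":{"type":"array","items":{"type":"array","items":{"type":"number"}}},"turn":{"type":"array","items":{"type":"number"}},"gripper":{"type":"array","items":{"type":"number"}}},"required":["linear","turn","gripper"]}

```bash
mkdir -p pics; cat > h.py <<'E'
import numpy as np, cv2
from station import robot, camera, camera_info
def snap(n,f):
    im=camera(n); cv2.imwrite('pics/'+f,cv2.cvtColor(im,cv2.COLOR_RGB2BGR)); return im
def ray(n,px,z=0):
    c=camera_info(n); M=np.array(c['camera_from_world']); K=np.array(c['mtx'])
    R,t=M[:3,:3],M[:3,3]; o=-R.T@t
    d=R.T@np.linalg.inv(K)@np.array([px[0],px[1],1.]); return o+d*(z-o[2])/d[2]
def proj(n,p):
    c=camera_info(n); q=np.array(c['camera_from_world'])@np.append(p,1.); u=np.array(c['mtx'])@q[:3]; return u[:2]/u[2]
E
python3 - <<'E'
from h import *
snap('top','top0.png'); snap('scene','sc0.png')
o=robot.get_obs(); print(o['tool_pos'],o['tool_rot'],o['time'])
for n in('top','scene'):
    c=camera_info(n);M=np.array(c['camera_from_world']);print(n,-M[:3,:3].T@M[:3,3])
E
```

```text
[ 156.74850005 -630.22321163  199.75818299] [[ 9.70408532e-01  2.41468511e-01 -4.88257673e-04]
 [ 2.41468970e-01 -9.70407502e-01  1.41995849e-03]
 [-1.30933646e-04 -1.49583891e-03 -9.99998873e-01]] 0.1
top [ 415.24044963   50.57177678 1100.57953303]
scene [ 135.82005401 -402.8104302   760.85545309]
```

View pics/top0.png

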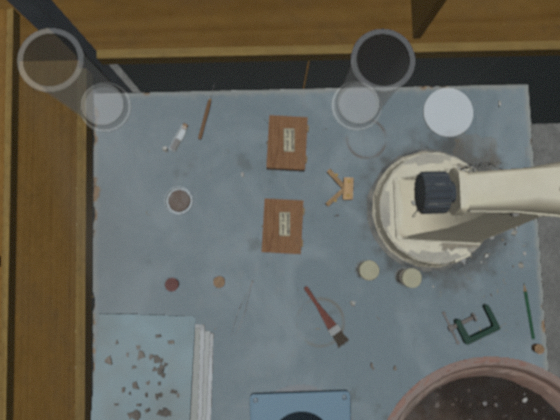

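View pics/sc0.png

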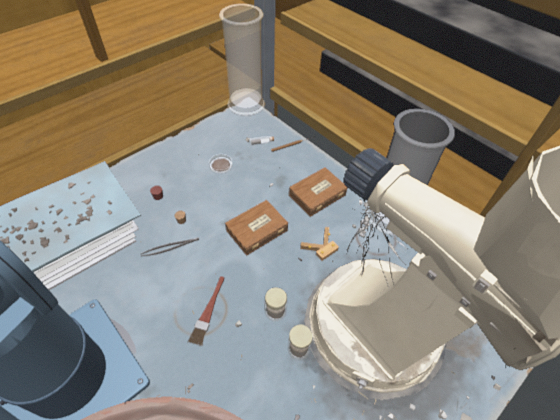

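The top view shows the dish at about (180,201), the boxes at (287,142) and (283,226), and the V at about (338,188). The stoppers are at (172,284) and (219,282), the vial at (178,136), and the jars at (369,270) and (410,278). Next I'll measure these.

```bash
python3 - <<'E'
from h import *
im=cv2.imread('pics/top0.png'); hsv=cv2.cvtColor(im,cv2.COLOR_BGR2HSV)
m=cv2.inRange(hsv,(0,90,60),(20,255,255)); m[:110]=0;m[260:]=0;m[:,:255]=0;m[:,315:]=0
n,l,s,c=cv2.connectedComponentsWithStats(m)
for i in range(1,n):
    if s[i,4]>300:
        cs,_=cv2.findContours((l==i).astype(np.uint8),0,2); b=cv2.boxPoints(cv2.minAreaRect(max(cs,key=len)))
        print([ray('top',p,34)[:2].round(1).tolist() for p in b], b.round(1).tolist())
for nm,px,z in [('dish',(180,201),7),('vial',(178,136),10),('bung',(172,284),20),('cork',(219,282),20),('jar',(369,270),70),('jar2',(410,278),66),('V',(340,187),16)]: print(nm,ray('top',px,z).round(1))
for nm,px,z in [('dish',(221,164),7),('V',(321,245),16)]: print('sc',nm,ray('scene',px,z).round(1))
crop=im[100:270,150:370]; cv2.imwrite('pics/c0.png',cv2.resize(crop,None,fx=3.5,fy=3.5,interpolation=cv2.INTER_CUBIC))
E
```

```text
[[596.4, 58.8], [713.2, 50.4], [707.3, -33.3], [590.4, -24.1]] [[266.79998779296875, 167.89999389648438], [269.29998779296875, 115.5999984741211], [307.1000061035156, 117.4000015258789], [304.6000061035156, 169.6999969482422]]
[[416.0, 73.3], [528.1, 64.3], [521.3, -19.5], [409.2, -9.8]] [[262.1000061035156, 250.5], [265.0, 198.89999389648438], [303.3999938964844, 201.0], [300.6000061035156, 252.60000610351562]]
dish [531.  254.2   7. ]
vial [677.7 256.7  10. ]
bung [348.9 270.9  20. ]
cork [350.3 169.   20. ]
jar [ 369.3 -149.8   70. ]
jar2 [ 350.1 -236.3   66. ]
V [ 552.5 -103.2   16. ]
sc dish [531.3 252.7   7. ]
sc V [ 544.2 -107.3   16. ]
```

View pics/c0.png

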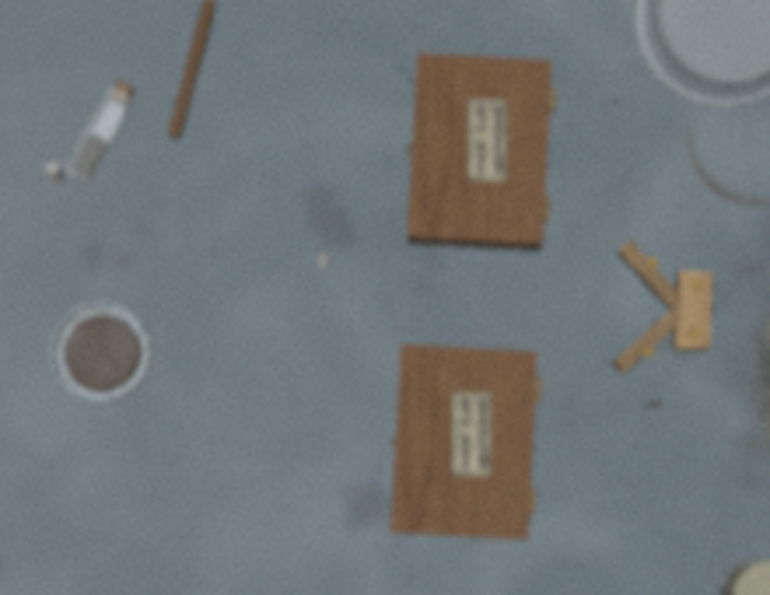

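The crop shows the dish at (103,352), the gap between the boxes centred near (475,297), and the V's inner apex at about (675,310). The beige microscope on the right overhangs, so I'll triangulate its knob before planning the path.

```bash
python3 - <<'E'
from h import *
from scipy.optimize import least_squares
for nm,a,b in [('knob',(434,193),(372,175)),('knobbot',(434,193),(385,192)),('cylrim',(382,60),(423,130)),('V apex',(342.9,188.6),(325,243)),('pot',(470,361),(160,405))]:
    r=least_squares(lambda p:np.r_[proj('top',p)-a,proj('scene',p)-b],[500,-100,100.]); print(nm,r.x.round(),r.fun.round(1))
for p in [(343,188.6),(302+26,170),(150+618/3.5,100+368/3.5)]: print(ray('top',p,16).round(1))
print(proj('top',[157,-630,200]),proj('top',[0,0,0]),proj('scene',[0,0,0]))
E
```

```text
knob [ 499. -203.  351.] [ 1.1 -1.3 -1.5  0.3]
knobbot [ 509. -219.  319.] [ 4.4 -5.  -6.   1. ]
cylrim [ 744. -150.  266.] [-0.1  0.1  0.2 -0. ]
V apex [ 550. -110.   21.] [ 0.6 -0.8 -1.   0.2]
pot [ 144. -249.  229.] [-20.5  42.   32.6  -3.6]
[ 548.7 -109.8   16. ]
[591.4 -77.8  16. ]
[512.6 -71.8  16. ]
[651.90210098 383.38380973] [300.90195091 442.45430755] [ 68.02496596 376.72980445]
```

Emit:
arm_command(
  linear=[
    [35,-44,0],
    [35,-44,0],
    [35,-44,0],
    [35,-44,0],
    [35,-44,0],
  ],
  turn=[0,0,0,0,0],
  gripper=[20,20,20,20,20],
)

```text
time: 0.72
tool_pos: [274.1, -373.1, 200.4]
tool_rot: [[0.97, 0.241, -0.0], [0.241, -0.97, 0.0], [-0.0, -0.0, -1.0]]
ft_force: [0.7, 0.0, 0.5]
grip_width: 40.4
grip_force: 0.0
```

Emit:
arm_command(
  linear=[
    [35,-44,0],
    [35,-44,0],
    [35,-44,0],
    [35,-44,0],
    [35,-44,0],
  ],
  turn=[0,0,0,0,0],
  gripper=[20,20,20,20,20],
)

```text
time: 1.35
tool_pos: [390.7, -117.6, 200.6]
tool_rot: [[0.97, 0.241, 0.0], [0.241, -0.97, -0.0], [0.0, 0.0, -1.0]]
ft_force: [1.6, -0.6, 0.0]
grip_width: 20.3
grip_force: 0.0
```

Emit:
arm_command(
  linear=[
    [18,-53,0],
    [18,-53,0],
    [18,-53,0],
    [18,-53,0],
    [18,-53,0],
  ],
  turn=[0,0,0,0,0],
  gripper=[20,20,20,20,20],
)

```text
time: 1.98
tool_pos: [413.5, 161.1, 200.5]
tool_rot: [[0.971, 0.241, 0.0], [0.241, -0.971, -0.0], [0.0, 0.0, -1.0]]
ft_force: [0.8, -0.3, -0.6]
grip_width: 19.8
grip_force: 0.0
```

Emit:
arm_command(
  linear=[
    [0,0,20],
    [0,0,20],
    [0,0,20],
    [0,0,20],
    [0,0,20],
  ],
  turn=[-0.174,-0.174,-0.174,-0.174,-0.174],
  gripper=[20,20,20,20,20],
)

```text
time: 2.6
tool_pos: [413.5, 159.4, 99.7]
tool_rot: [[0.436, 0.9, -0.0], [0.9, -0.436, -0.0], [-0.0, -0.0, -1.0]]
ft_force: [-0.1, -0.1, -0.2]
grip_width: 19.8
grip_force: 0.0
```

Emit:
arm_command(
  linear=[
    [0,0,0],
    [0,0,0],
    [0,0,0],
    [0,0,0],
  ],
  turn=[-0.174,-0.174,-0.174,-0.174],
  gripper=[20,20,20,20],
)

```text
time: 3.1
tool_pos: [413.5, 159.4, 100.3]
tool_rot: [[-0.242, 0.97, -0.0], [0.97, 0.242, -0.0], [-0.0, -0.0, -1.0]]
ft_force: [0.8, -0.1, -0.3]
grip_width: 19.4
grip_force: 0.0
```

Emit:
arm_command(
  linear=[
    [31.5,34.2,0],
    [31.5,34.2,0],
    [31.5,34.2,0],
    [31.5,34.2,0],
    [0,0,30],
  ],
  turn=[0,0,0,0,0],
  gripper=[20,20,20,20,20],
)

```text
time: 3.72
tool_pos: [519.0, 319.3, 71.9]
tool_rot: [[-0.238, 0.971, 0.004], [0.971, 0.238, 0.005], [0.004, 0.005, -1.0]]
ft_force: [0.4, -1.2, -0.4]
grip_width: 19.9
grip_force: 0.0
```

Emit:
arm_command(
  linear=[
    [0,0,25],
    [0,0,20],
    [0,0,12],
    [0,0,7.5],
    [0,0,0],
  ],
  turn=[0,0,0,0,0],
  gripper=[20,20,20,20,20],
)

```text
time: 4.35
tool_pos: [516.8, 314.4, 6.0]
tool_rot: [[-0.237, 0.972, -0.0], [0.972, 0.237, 0.0], [0.0, -0.0, -1.0]]
ft_force: [-0.8, 0.5, -0.4]
grip_width: 20.0
grip_force: 0.0
```

```bash
python3 - <<'E'
from h import *
im=snap('top','t1.png'); o=robot.get_obs(); print(o['tool_pos'],o['time'],o['ft_force'])
c=cv2.cvtColor(im,cv2.COLOR_RGB2BGR)[100:300,100:360]; cv2.imwrite('pics/c1.png',cv2.resize(c,None,fx=3,fy=3,interpolation=cv2.INTER_CUBIC))
E
```

```text
[517.02576344 314.60027056   6.40446948] 4.4 [ 0.03691036 -0.77646752  0.30632557]
```

View pics/c1.png

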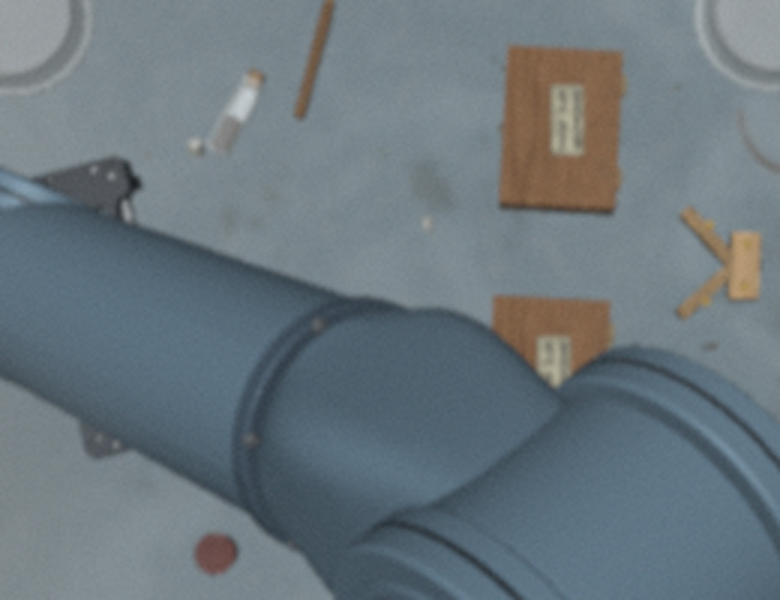

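The arm hides the dish from the top camera here, but the clear objects haven't moved. I'll push 172 mm along the approach line to the mouth.

Emit:
arm_command(
  linear=[
    [-10,0,0],
    [-8,0,0],
    [-5,0,0],
    [-5,0,0],
    [-8,0,0],
  ],
  turn=[0,0,0,0,0],
  gripper=[20,20,20,20,20],
)

```text
time: 5.03
tool_pos: [525.3, 279.4, 6.1]
tool_rot: [[-0.237, 0.971, -0.0], [0.971, 0.237, 0.0], [0.0, 0.0, -1.0]]
ft_force: [0.7, 0.3, -0.4]
grip_width: 20.1
grip_force: 0.0
```

Emit:
arm_command(
  linear=[
    [-9,0,0],
    [-9,0,0],
    [-9,0,0],
    [-9,0,0],
    [-9,0,0],
  ],
  turn=[0,0,0,0,0],
  gripper=[20,20,20,20,20],
)

```text
time: 5.65
tool_pos: [536.1, 235.1, 6.0]
tool_rot: [[-0.237, 0.972, -0.0], [0.972, 0.237, -0.0], [-0.0, -0.0, -1.0]]
ft_force: [0.7, 0.3, -0.2]
grip_width: 20.2
grip_force: 0.0
```

Emit:
arm_command(
  linear=[
    [-9,0,0],
    [-9,0,0],
    [-9,0,0],
    [-9,0,0],
    [-7,0,0],
  ],
  turn=[0,0,0,0,0],
  gripper=[20,20,20,20,20],
)

```text
time: 6.28
tool_pos: [546.3, 193.2, 6.0]
tool_rot: [[-0.236, 0.972, 0.0], [0.972, 0.236, -0.0], [-0.0, -0.0, -1.0]]
ft_force: [0.1, 0.3, 0.9]
grip_width: 20.2
grip_force: 0.0
```

```bash
python3 - <<'E'
from h import *
im=snap('scene','s2.png'); o=robot.get_obs(); print(o['tool_pos'],o['time'],o['ft_force'])
c=cv2.cvtColor(im,cv2.COLOR_RGB2BGR)[90:290,140:400]; cv2.imwrite('pics/c2.png',cv2.resize(c,None,fx=3,fy=3,interpolation=cv2.INTER_CUBIC))
E
```

```text
[546.64589303 192.04240484   5.86499076] 6.325 [ 0.76691972 -0.88067323 -1.14232193]
```

View pics/c2.png

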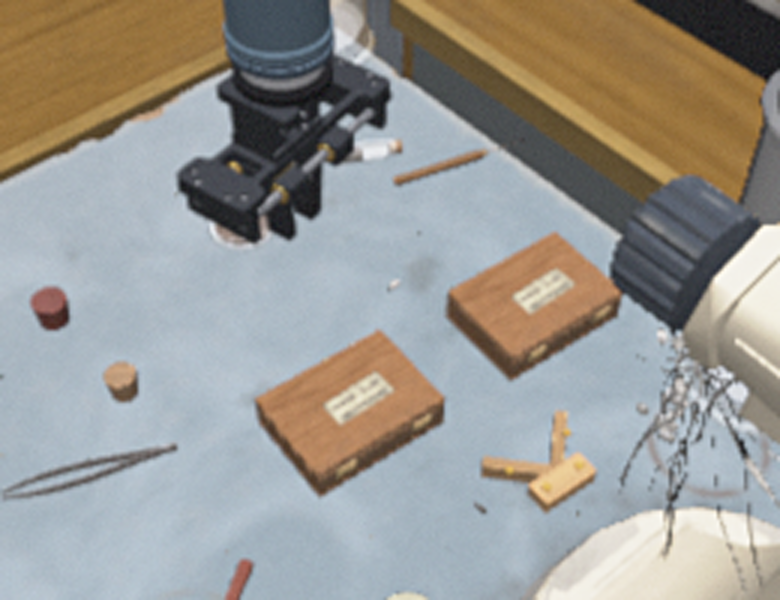

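```bash
python3 - <<'E'
from h import *
f=lambda p:((proj('scene',p)-[140,90])*3).round()
print(f([546.6,192,6]),f([556.6,154.7,0]),f([531,254,0]),f([531,254,14]), f([517,314.5,6]),f([560,20,0]))
im=cv2.imread('pics/s2.png')[125:205,180:290]; cv2.imwrite('pics/c3.png',cv2.resize(im,None,fx=7,fy=7,interpolation=cv2.INTER_CUBIC))
E
```

```text
[299. 252.] [335. 275.] [243. 227.] [241. 216.] [190. 193.] [443. 366.]
```

View pics/c3.png

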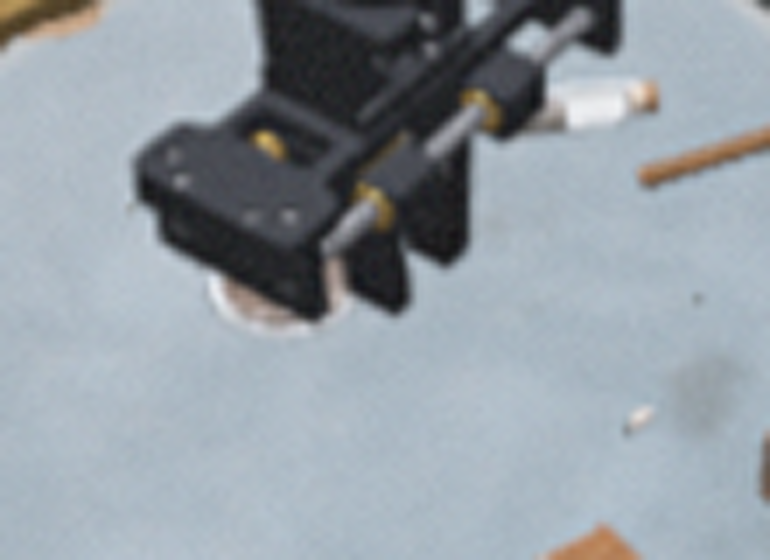

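The dish is still at its old place, c2 (241,225), and the fingertips appear above the projected TCP. I'll overlay the predicted finger corners to see how they differ.

```bash
python3 - <<'E'
from h import *
o=robot.get_obs();T=np.array(o['tool_pos']);R=np.array(o['tool_rot']);print(T,o['joint_positions'])
W=lambda x,y,z:T+R@np.array([x,y,z])
f=lambda p:((proj('scene',p)-[180,125])*7).round().tolist()
for s in(-1,1):
  for x in(-9,9): print('tip',s,x,[f(W(x,s*y,0)) for y in(10,27.5)])
for y in(-93.5,93.5): print('body',y,[f(W(x,y,-64)) for x in(-37.5,37.5)])
print('ray of tips', [ [ray('scene',p,z).round().tolist() for z in (6,20,36)] for p in [(235,169.3),(242.9,162.4)]])
# top: body corner seen at px(143,160) in t1 with TCP (517,314.6)
print([ray('top',(143,160),z).round().tolist() for z in (60,100,140)])
im=cv2.imread('pics/s2.png')[125:205,180:290]; im=cv2.resize(im,None,fx=7,fy=7,interpolation=cv2.INTER_CUBIC)
E
```

```text
[546.64589303 192.04240484   5.86499076] [ 0.0732232   0.80670705 -0.6787165   1.80797334  0.69876734  0.78383252
 -0.73512394]
tip -1 -9 [[420.0, 370.0], [390.0, 398.0]]
tip -1 9 [[382.0, 349.0], [352.0, 377.0]]
tip 1 -9 [[453.0, 338.0], [481.0, 311.0]]
tip 1 9 [[415.0, 318.0], [444.0, 291.0]]
body -93.5 [[320.0, 424.0], [151.0, 329.0]]
body 93.5 [[645.0, 117.0], [483.0, 39.0]]
ray of tips [[[548.0, 214.0, 6.0], [540.0, 202.0, 20.0], [532.0, 189.0, 36.0]], [[580.0, 220.0, 6.0], [572.0, 209.0, 20.0], [562.0, 195.0, 36.0]]]
[[615.0, 322.0, 60.0], [608.0, 312.0, 100.0], [600.0, 301.0, 140.0]]
```

By the tips' rays, they sit at z≈36 above the reported xy, so the real fingertips are about 30 mm higher than reported. They passed over the dish without touching it. I'll go back behind the dish and feel for the surface in small steps.

Emit:
arm_command(
  linear=[
    [0,0,-15],
    [32,0,0],
    [32,0,0],
    [32,0,0],
    [34,0,0],
  ],
  turn=[0,0,0,0,0],
  gripper=[20,20,20,20,20],
)

```text
time: 6.95
tool_pos: [515.1, 322.0, 22.2]
tool_rot: [[-0.237, 0.971, 0.001], [0.971, 0.237, 0.001], [0.001, 0.001, -1.0]]
ft_force: [0.2, 0.3, 0.4]
grip_width: 20.2
grip_force: 0.0
```

Emit:
arm_command(
  linear=[
    [0,0,10],
    [0,0,10],
    [0,0,5],
    [0,0,3],
    [0,0,0],
  ],
  turn=[0,0,0,0,0],
  gripper=[20,20,20,20,20],
)

```text
time: 7.58
tool_pos: [515.5, 319.7, -7.2]
tool_rot: [[-0.236, 0.972, -0.0], [0.972, 0.236, -0.0], [-0.0, -0.0, -1.0]]
ft_force: [0.1, 0.1, -0.7]
grip_width: 20.0
grip_force: 0.0
```

```bash
python3 - <<'E'
from h import *
im=snap('scene','s3.png'); o=robot.get_obs(); print(o['tool_pos'],o['time'],o['ft_force'])
im=cv2.imread('pics/s3.png')[115:195,160:270]; cv2.imwrite('pics/c4.png',cv2.resize(im,None,fx=7,fy=7,interpolation=cv2.INTER_CUBIC))
print((proj('scene',o['tool_pos'])-[160,115])*7)
E
```

```text
[515.56741365 319.95359029  -6.93384735] 7.625 [0.81857797 0.19910641 0.18271131]
[296.36373535 294.57163957]
```

View pics/c4.png

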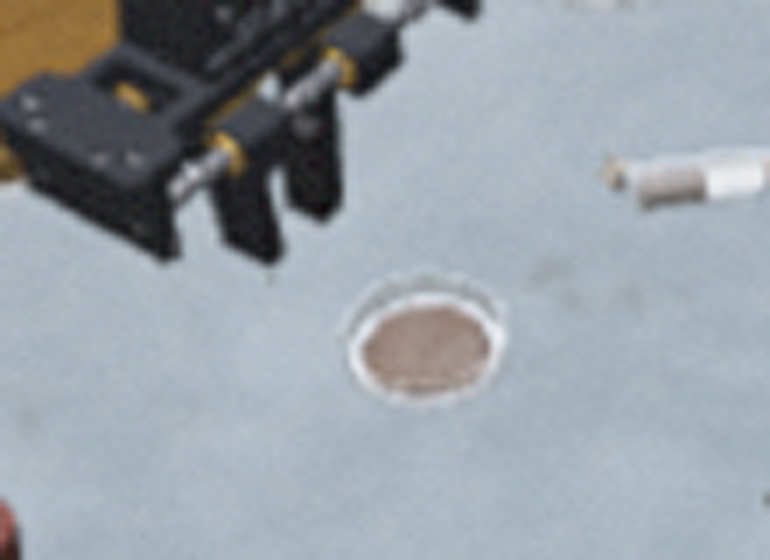

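The tips at (270,262) and (325,215) are still clear of the surface at reported z=-7, which confirms the offset. I'll keep going down gently.

Emit:
arm_command(
  linear=[
    [0,0,6],
    [0,0,5],
    [0,0,2],
    [0,0,2],
    [0,0,0],
  ],
  turn=[0,0,0,0,0],
  gripper=[20,20,20,20,20],
)

```text
time: 8.25
tool_pos: [515.3, 320.2, -22.1]
tool_rot: [[-0.237, 0.972, -0.0], [0.972, 0.237, -0.0], [-0.0, -0.0, -1.0]]
ft_force: [0.6, 0.2, 0.1]
grip_width: 20.1
grip_force: 0.0
```

Emit:
arm_command(
  linear=[
    [0,0,2],
    [0,0,2],
    [0,0,0],
  ],
  turn=[0,0,0],
  gripper=[20,20,20],
)

```text
time: 8.62
tool_pos: [515.2, 320.1, -26.2]
tool_rot: [[-0.237, 0.972, -0.0], [0.972, 0.237, -0.0], [-0.0, -0.0, -1.0]]
ft_force: [-0.5, -0.5, -0.3]
grip_width: 19.7
grip_force: 0.0
```

Emit:
arm_command(
  linear=[
    [0,0,2],
    [0,0,0],
  ],
  turn=[0,0],
  gripper=[20,20],
)

```text
time: 8.88
tool_pos: [515.3, 320.1, -28.1]
tool_rot: [[-0.237, 0.972, -0.0], [0.972, 0.237, -0.0], [-0.0, -0.0, -1.0]]
ft_force: [-0.7, -0.5, 0.3]
grip_width: 19.9
grip_force: 0.0
```

Emit:
arm_command(
  linear=[
    [0,0,1.5],
    [0,0,0],
  ],
  turn=[0,0],
  gripper=[20,20],
)

```text
time: 9.12
tool_pos: [515.3, 320.2, -29.6]
tool_rot: [[-0.237, 0.972, -0.0], [0.972, 0.237, -0.0], [-0.0, -0.0, -1.0]]
ft_force: [-0.0, 0.4, 0.1]
grip_width: 20.2
grip_force: 0.0
```

Emit:
arm_command(
  linear=[
    [0,0,1.5],
    [0,0,0],
  ],
  turn=[0,0],
  gripper=[20,20],
)

```text
time: 9.38
tool_pos: [515.3, 320.1, -31.1]
tool_rot: [[-0.237, 0.972, -0.0], [0.972, 0.237, -0.0], [-0.0, -0.0, -1.0]]
ft_force: [-0.3, -0.1, 0.2]
grip_width: 19.9
grip_force: 0.0
```

```bash
python3 - <<'E'
from h import *
im=snap('scene','s4.png'); o=robot.get_obs(); print(o['tool_pos'],o['time'],o['ft_force'])
im=cv2.imread('pics/s4.png')[115:195,160:270]; cv2.imwrite('pics/c5.png',cv2.resize(im,None,fx=7,fy=7,interpolation=cv2.INTER_CUBIC))
T=np.array(o['tool_pos']);R=np.array(o['tool_rot'])
for z in(0,5,10): print(z,[((proj('scene',[*(T+R@np.array([-9,y,0]))[:2],z])-[160,115])*7).round() for y in(-27.5,-10,10,27.5)])
E
```

```text
[515.30544656 320.18449044 -31.06793023] 9.425 [ 0.58697131 -0.65878902  0.42118343]
0 [array([263., 332.]), array([293., 306.]), array([327., 277.]), array([357., 252.])]
5 [array([261., 322.]), array([292., 296.]), array([326., 267.]), array([355., 242.])]
10 [array([259., 313.]), array([290., 287.]), array([324., 258.]), array([354., 233.])]
```

View pics/c5.png

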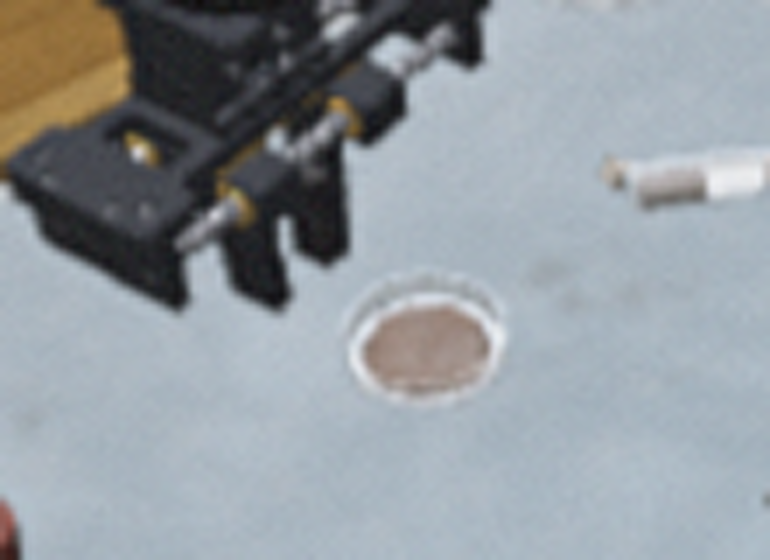

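The tips, at about (275,310) and (340,262), now match a true z of about 5–8 mm, in line with the dish at (428,345). I'll push, and then check the dish by segmenting the soil.

Emit:
arm_command(
  linear=[
    [0,0,1.5],
    [-12,0,0],
    [-10,0,0],
    [-6,0,0],
    [-6,0,0],
  ],
  turn=[0,0,0,0,0],
  gripper=[20,20,20,20,20],
)

```text
time: 10.05
tool_pos: [523.6, 286.7, -32.4]
tool_rot: [[-0.236, 0.972, 0.0], [0.972, 0.236, 0.0], [0.0, 0.0, -1.0]]
ft_force: [-0.6, 0.3, -0.5]
grip_width: 20.0
grip_force: 0.1
```

Emit:
arm_command(
  linear=[
    [-6,0,0],
    [-6,0,0],
    [-6,0,0],
    [-6,0,0],
    [-6,0,0],
  ],
  turn=[0,0,0,0,0],
  gripper=[20,20,20,20,20],
)

```text
time: 10.68
tool_pos: [530.6, 257.7, -32.5]
tool_rot: [[-0.237, 0.972, -0.0], [0.972, 0.237, 0.0], [0.0, 0.0, -1.0]]
ft_force: [-0.3, 0.9, -0.4]
grip_width: 20.1
grip_force: 0.1
```

```bash
cat >> h.py <<'E'
def dish(im,n='scene',z=5):
    "soil centroid near the tool: brownish pixels on the blue surface"
    a=im.astype(int); m=((a[...,0]-a[...,2]>8)&(a[...,0]-a[...,2]<75)&(a[...,0]>90)).astype(np.uint8)
    m=cv2.morphologyEx(m,cv2.MORPH_OPEN,np.ones((3,3),np.uint8))
    k,l,s,c=cv2.connectedComponentsWithStats(m)
    out=[]
    for i in range(1,k):
        p=ray(n,c[i],z)
        if 60<s[i,4]<600 and 400<p[0]<640 and -130<p[1]<290: out.append((p[:2].round(1).tolist(),s[i].tolist()))
    return out
E
python3 - <<'E'
from h import *
for f in('sc0.png','s4.png'): print(f,dish(cv2.imread('pics/'+f)[...,::-1]))
print(dish(snap('scene','s5.png'))); o=robot.get_obs(); print(o['tool_pos'],o['ft_force'])
E
```

```text
sc0.png [([530.3, 253.8], [212, 159, 18, 12, 175]), ([484.4, 38.9], [248, 214, 23, 18, 232]), ([496.2, -6.4], [263, 225, 23, 15, 99]), ([433.1, -2.1], [246, 241, 14, 9, 66])]
s4.png [([530.2, 253.9], [212, 159, 18, 12, 174]), ([623.7, -18.6], [310, 202, 15, 9, 71]), ([485.3, 39.1], [248, 214, 23, 17, 224]), ([434.6, -2.9], [246, 240, 16, 10, 79])]
[([536.9, 218.7], [222, 165, 18, 12, 179]), ([626.5, -18.5], [310, 200, 17, 11, 79]), ([484.9, 38.9], [248, 214, 23, 18, 227]), ([430.5, -2.2], [245, 241, 15, 9, 66])]
[530.92738041 256.49711794 -32.642184  ] [-0.66111318 -0.8096289  -0.80964683]
```

The dish is moving with the fingers, 38 mm ahead of the TCP. I'll continue.

Emit:
arm_command(
  linear=[
    [-7.5,0,0],
    [-7.5,0,0],
    [-7.5,0,0],
    [-7.5,0,0],
    [-7.5,0,0],
  ],
  turn=[0,0,0,0,0],
  gripper=[20,20,20,20,20],
)

```text
time: 11.35
tool_pos: [539.5, 221.1, -32.5]
tool_rot: [[-0.237, 0.972, -0.0], [0.972, 0.237, -0.0], [-0.0, -0.0, -1.0]]
ft_force: [0.5, -0.6, 0.4]
grip_width: 20.0
grip_force: 0.2
```

Emit:
arm_command(
  linear=[
    [-7.5,0,0],
    [-7.5,0,0],
    [-7.5,0,0],
    [-7.5,0,0],
    [-7.5,0,0],
  ],
  turn=[0,0,0,0,0],
  gripper=[20,20,20,20,20],
)

```text
time: 11.98
tool_pos: [548.4, 184.7, -32.5]
tool_rot: [[-0.237, 0.972, 0.0], [0.972, 0.237, 0.0], [-0.0, 0.0, -1.0]]
ft_force: [-0.1, 0.8, -0.0]
grip_width: 19.7
grip_force: 0.2
```

Emit:
arm_command(
  linear=[
    [-7.5,0,0],
    [-7.5,0,0],
    [-7.5,0,0],
    [-7.5,0,0],
    [-4,0,0],
  ],
  turn=[0,0,0,0,0],
  gripper=[20,20,20,20,20],
)

```text
time: 12.6
tool_pos: [556.5, 151.5, -32.5]
tool_rot: [[-0.236, 0.972, -0.0], [0.972, 0.236, -0.0], [-0.0, -0.0, -1.0]]
ft_force: [-0.4, -0.1, 0.2]
grip_width: 20.2
grip_force: 0.2
```

Emit:
arm_command(
  linear=[
    [0,0,0],
    [15,0,0],
    [15,0,0],
    [0,0,0],
  ],
  turn=[0,0,0.158,0.158],
  gripper=[20,20,20,20],
)

```text
time: 13.1
tool_pos: [548.0, 185.0, -32.3]
tool_rot: [[0.078, 0.997, -0.0], [0.997, -0.078, 0.002], [0.002, -0.001, -1.0]]
ft_force: [-0.7, 0.1, -0.6]
grip_width: 20.0
grip_force: 0.0
```

```bash
python3 - <<'E'
from h import *
print(dish(snap('scene','s6.png'))); o=robot.get_obs(); print(o['tool_pos'],o['tool_rot'][:2],o['ft_force'],o['time'])
print([ray('top',p,16).round(1).tolist() for p in [(342.9,188.6)]])
E
```

```text
[([562.8, 111.8], [255, 182, 19, 14, 204]), ([623.5, -18.7], [310, 202, 15, 9, 70]), ([485.0, 39.0], [248, 214, 23, 18, 226]), ([435.7, -3.0], [246, 239, 17, 11, 84])]
[548.39509272 184.34580334 -32.15993761] [[ 8.49730954e-02  9.96383243e-01  8.26822718e-05]
 [ 9.96381771e-01 -8.49731121e-02  1.71371035e-03]] [-0.14058766  1.21832727 -0.32245936] 13.15
[[548.7, -109.6, 16.0]]
```

Emit:
arm_command(
  linear=[
    [0,12,0],
    [0,11,0],
    [-14,0,0],
    [-12,0,0],
    [-4,0,0],
  ],
  turn=[0,0,0,0,0],
  gripper=[20,20,20,20,20],
)

```text
time: 13.78
tool_pos: [569.4, 147.5, -32.7]
tool_rot: [[0.078, 0.997, -0.001], [0.997, -0.078, -0.001], [-0.001, -0.001, -1.0]]
ft_force: [1.2, -0.2, 0.5]
grip_width: 19.8
grip_force: 0.1
```

Emit:
arm_command(
  linear=[
    [-6,0,0],
    [-6,0,0],
    [-6,0,0],
    [-6,0,0],
    [-6,0,0],
  ],
  turn=[0,0,0,0,0],
  gripper=[20,20,20,20,20],
)

```text
time: 14.4
tool_pos: [567.5, 119.4, -32.5]
tool_rot: [[0.077, 0.997, 0.0], [0.997, -0.077, 0.0], [0.0, 0.0, -1.0]]
ft_force: [0.4, 0.9, 0.6]
grip_width: 19.8
grip_force: 0.1
```

```bash
python3 - <<'E'
from h import *
im=snap('scene','s7.png');print(dish(im)); o=robot.get_obs(); print(o['tool_pos'],o['tool_rot'][:2],o['ft_force'],o['time'])
T=np.array(o['tool_pos']);T[2]=0;print((proj('scene',T)-[190,130])*6)
c=cv2.imread('pics/s7.png')[130:265,230:360]; cv2.imwrite('pics/c7.png',cv2.resize(c,(780,590)[::1],interpolation=cv2.INTER_CUBIC))
E
```

```text
[([562.1, 79.4], [263, 190, 19, 14, 211]), ([623.5, -18.7], [310, 202, 15, 9, 70]), ([485.3, 39.1], [248, 214, 23, 17, 224]), ([500.5, -8.0], [267, 225, 19, 13, 87]), ([435.1, -2.9], [245, 239, 18, 11, 85])]
[567.44482705 118.15685841 -32.61782533] [[ 7.77437481e-02  9.96973327e-01 -3.07382482e-04]
 [ 9.96972889e-01 -7.77440108e-02 -9.62526321e-04]] [ 0.18230736 -0.0626707  -0.31446293] 14.45
[443.76683662 346.18820621]
```

View pics/c7.png

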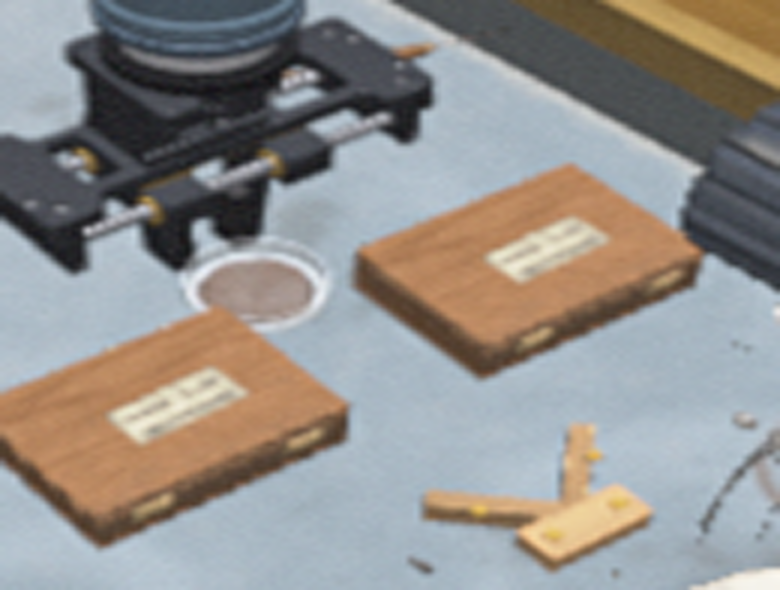

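The dish at c7 (255,290) is lined up with the mouth and clear of both boxes. The bracket ends look low, though, so I'll check the body's true height against the 34 mm boxes before going on.

```bash
python3 - <<'E'
from h import *
from scipy.optimize import least_squares
for T,a,px in [((515.3,320.2),(-.237,.972),[(185.7,159),(166,145.5)]),((567.4,118.5),(.0777,.997),[(243.3,191.8),(230+405/6,130+140/4.37)])]:
    x=np.array(a);y=np.array([x[1],-x[0]])
    for p in px:
        r=least_squares(lambda q:proj('scene',[*(np.array(T)+x*q[0]+y*q[2]),q[1]])-p,[-37,40,-93] if p!=px[-1] else [-37,40,93])
        # scan z: tool-frame position of that pixel
        print(p,[(z,((np.array([ray('scene',p,z)[:2]-T])@np.c_[x,y]).round().tolist())) for z in(20,30,40,50,60,70)])
E
```

```text
(185.7, 159) [(20, [[9.0, -50.0]]), (30, [[1.0, -56.0]]), (40, [[-8.0, -63.0]]), (50, [[-16.0, -70.0]]), (60, [[-25.0, -76.0]]), (70, [[-33.0, -83.0]])]
(166, 145.5) [(20, [[89.0, -42.0]]), (30, [[79.0, -49.0]]), (40, [[70.0, -56.0]]), (50, [[60.0, -63.0]]), (60, [[51.0, -69.0]]), (70, [[41.0, -76.0]])]
(243.3, 191.8) [(20, [[4.0, -59.0]]), (30, [[-3.0, -64.0]]), (40, [[-11.0, -68.0]]), (50, [[-18.0, -73.0]]), (60, [[-26.0, -77.0]]), (70, [[-33.0, -82.0]])]
(297.5, 162.03661327231123) [(20, [[6.0, 114.0]]), (30, [[-1.0, 108.0]]), (40, [[-9.0, 101.0]]), (50, [[-16.0, 94.0]]), (60, [[-24.0, 87.0]]), (70, [[-32.0, 80.0]])]
```

The symmetric body ends put its underside at z≈66 mm, well above the 34 mm boxes. The dish is on the gap line, so I'll push through.

Emit:
arm_command(
  linear=[
    [-6,0,0],
    [-6,0,0],
    [-6,0,0],
    [-6,0,0],
    [-6,0,0],
  ],
  turn=[0,0,0,0,0],
  gripper=[20,20,20,20,20],
)

```text
time: 15.08
tool_pos: [565.2, 89.4, -32.5]
tool_rot: [[0.077, 0.997, 0.0], [0.997, -0.077, 0.0], [0.0, 0.0, -1.0]]
ft_force: [0.5, 0.3, -0.1]
grip_width: 19.8
grip_force: 0.1
```

Emit:
arm_command(
  linear=[
    [-6,0,0],
    [-6,0,0],
    [-6,0,0],
    [-6,0,0],
    [-6,0,0],
  ],
  turn=[0,0,0,0,0],
  gripper=[20,20,20,20,20],
)

```text
time: 15.7
tool_pos: [562.8, 59.5, -32.5]
tool_rot: [[0.077, 0.997, -0.0], [0.997, -0.077, -0.0], [-0.0, -0.0, -1.0]]
ft_force: [0.2, 0.4, 0.0]
grip_width: 20.1
grip_force: 0.1
```

Emit:
arm_command(
  linear=[
    [-6,0,0],
    [-6,0,0],
    [-6,0,0],
    [-6,0,0],
    [-6,0,0],
  ],
  turn=[0,0,0,0,0],
  gripper=[20,20,20,20,20],
)

```text
time: 16.32
tool_pos: [560.5, 29.6, -32.5]
tool_rot: [[0.077, 0.997, -0.0], [0.997, -0.077, 0.0], [-0.0, -0.0, -1.0]]
ft_force: [-0.3, -0.0, -0.8]
grip_width: 20.0
grip_force: 0.1
```

```bash
python3 - <<'E'
from h import *
print(dish(snap('scene','s8.png'))); o=robot.get_obs(); print(o['tool_pos'],o['ft_force'],o['time'])
E
```

```text
[([626.9, -18.9], [310, 200, 18, 11, 78]), ([537.8, -9.6], [264, 212, 41, 28, 340]), ([483.6, 38.6], [248, 216, 23, 15, 203]), ([433.6, -3.3], [245, 240, 17, 10, 85])]
[560.50004981  28.38825883 -32.59033534] [ 0.18250703 -0.00485781  0.16150931] 16.375
```

Dish at about y=-10. There are about 55 mm left to the seat.

Emit:
arm_command(
  linear=[
    [-6,0,0],
    [-6,0,0],
    [-6,0,0],
    [-6,0,0],
    [-6,0,0],
  ],
  turn=[0,0,0,0,0],
  gripper=[20,20,20,20,20],
)

```text
time: 17.0
tool_pos: [558.2, -0.4, -32.5]
tool_rot: [[0.077, 0.997, -0.0], [0.997, -0.077, -0.0], [-0.0, -0.0, -1.0]]
ft_force: [0.6, 0.9, -0.8]
grip_width: 20.3
grip_force: 0.1
```

Emit:
arm_command(
  linear=[
    [-5,0,0],
    [-4,0,0],
    [-4,0,0],
    [-4,0,0],
    [-3,0,0],
  ],
  turn=[0,0,0,0,0],
  gripper=[20,20,20,20,20],
)

```text
time: 17.62
tool_pos: [556.7, -20.1, -32.5]
tool_rot: [[0.077, 0.997, -0.0], [0.997, -0.077, -0.0], [-0.0, -0.0, -1.0]]
ft_force: [-0.0, -0.4, 0.4]
grip_width: 20.4
grip_force: 0.1
```

```bash
python3 - <<'E'
from h import *
print(dish(snap('scene','s9.png'))); o=robot.get_obs(); print(o['tool_pos'],o['ft_force'],o['time'])
E
```

```text
[([480.6, 39.3], [248, 216, 20, 15, 182]), ([550.8, -60.0], [298, 225, 20, 19, 266]), ([450.3, -3.7], [245, 231, 32, 20, 125])]
[556.66130313 -20.64714837 -32.55895234] [0.34224864 0.61560975 0.92781308] 17.675
```

Emit:
arm_command(
  linear=[
    [-2,0,0],
    [-1.5,0,0],
    [0,0,0],
  ],
  turn=[0,0,0],
  gripper=[20,20,20],
)

```text
time: 18.05
tool_pos: [556.4, -23.5, -32.5]
tool_rot: [[0.077, 0.997, -0.0], [0.997, -0.077, -0.0], [-0.0, -0.0, -1.0]]
ft_force: [0.3, -0.7, -0.0]
grip_width: 19.6
grip_force: 0.0
```

Emit:
arm_command(
  linear=[
    [-1.5,0,0],
    [0,0,0],
  ],
  turn=[0,0],
  gripper=[20,20],
)

```text
time: 18.3
tool_pos: [556.4, -25.0, -32.5]
tool_rot: [[0.077, 0.997, -0.0], [0.997, -0.077, -0.0], [-0.0, -0.0, -1.0]]
ft_force: [-0.5, -0.0, 0.1]
grip_width: 19.9
grip_force: 0.0
```

Emit:
arm_command(
  linear=[
    [-1,0,0],
    [0,0,0],
  ],
  turn=[0,0],
  gripper=[20,20],
)

```text
time: 18.55
tool_pos: [556.3, -25.9, -32.5]
tool_rot: [[0.077, 0.997, -0.0], [0.997, -0.077, -0.0], [-0.0, -0.0, -1.0]]
ft_force: [-0.3, 0.2, 0.1]
grip_width: 19.7
grip_force: 0.1
```

Emit:
arm_command(
  linear=[
    [-1,0,0],
    [0,0,0],
  ],
  turn=[0,0],
  gripper=[20,20],
)

```text
time: 18.8
tool_pos: [556.4, -26.7, -32.4]
tool_rot: [[0.077, 0.997, 0.0], [0.997, -0.077, 0.0], [0.0, 0.0, -1.0]]
ft_force: [0.1, 0.1, 0.2]
grip_width: 19.9
grip_force: 0.3
```

Emit:
arm_command(
  linear=[
    [-1,0,0],
    [0,0,0],
  ],
  turn=[0,0],
  gripper=[20,20],
)

```text
time: 19.05
tool_pos: [556.6, -27.2, -32.3]
tool_rot: [[0.077, 0.997, 0.001], [0.997, -0.077, 0.001], [0.001, 0.001, -1.0]]
ft_force: [1.6, 3.0, -0.4]
grip_width: 19.7
grip_force: 1.3
```

```bash
python3 - <<'E'
from h import *
print(dish(snap('scene','s10.png'))); o=robot.get_obs(); print(o['tool_pos'],o['ft_force'],o['time'])
E
```

```text
[([480.8, 39.4], [248, 216, 20, 15, 182]), ([550.5, -67.0], [300, 227, 21, 17, 280]), ([434.1, -3.1], [245, 239, 18, 11, 79])]
[556.54867425 -27.12587701 -32.34199125] [ 1.59639882  2.53683922 -0.16845911] 19.1
```

Emit:
arm_command(
  linear=[
    [-1,0,0],
    [0,0,0],
  ],
  turn=[0,0],
  gripper=[20,20],
)

```text
time: 19.35
tool_pos: [556.9, -27.5, -32.2]
tool_rot: [[0.076, 0.997, 0.002], [0.997, -0.076, 0.002], [0.002, 0.002, -1.0]]
ft_force: [2.5, 4.2, 0.6]
grip_width: 19.8
grip_force: 2.3
```

Emit:
arm_command(
  linear=[
    [-1,0,0],
    [0,0,0],
  ],
  turn=[0,0],
  gripper=[20,20],
)

```text
time: 19.6
tool_pos: [557.2, -27.7, -32.0]
tool_rot: [[0.076, 0.997, 0.002], [0.997, -0.076, 0.003], [0.003, 0.002, -1.0]]
ft_force: [2.6, 5.7, -0.9]
grip_width: 20.4
grip_force: 2.9
```

The load has a sideways part, so one arm of the V is touching first. I'll ease the tool across toward +x.

Emit:
arm_command(
  linear=[
    [0,1,0],
    [0,1,0],
    [0,0,0],
  ],
  turn=[0,0,0],
  gripper=[20,20,20],
)

```text
time: 19.98
tool_pos: [557.7, -27.9, -32.5]
tool_rot: [[0.076, 0.997, -0.0], [0.997, -0.076, 0.002], [0.002, -0.0, -1.0]]
ft_force: [1.0, 6.8, -0.2]
grip_width: 20.0
grip_force: 2.9
```

```bash
python3 - <<'E'
from h import *
print(dish(snap('scene','s11.png'))); o=robot.get_obs(); print(o['tool_pos'],o['ft_force'],o['time'])
E
```

```text
[([481.9, 39.4], [248, 215, 21, 16, 193]), ([551.0, -67.9], [301, 227, 20, 17, 274]), ([452.2, -4.4], [246, 231, 32, 20, 128])]
[557.68600971 -27.92488337 -32.47139726] [-0.32524107  6.18384168 -0.75781395] 20.025
```

The reaction is now straight back along the push, about 6.5 N, so both arms are touching. I'll back off, lift clear and look.

Emit:
arm_command(
  linear=[
    [3,0,0],
    [6,0,0],
    [12,0,0],
    [20,0,0],
    [0,0,0],
  ],
  turn=[0,0,0,0,0],
  gripper=[20,20,20,20,20],
)

```text
time: 20.65
tool_pos: [561.3, 14.2, -32.2]
tool_rot: [[0.073, 0.997, 0.001], [0.997, -0.073, 0.002], [0.002, 0.0, -1.0]]
ft_force: [-0.4, 0.3, 0.8]
grip_width: 20.2
grip_force: 0.0
```

Emit:
arm_command(
  linear=[
    [0,0,-25],
    [0,0,-40],
    [0,0,-50],
    [40,0,0],
    [40,0,0],
  ],
  turn=[0,0,0,0,0],
  gripper=[20,20,20,20,20],
)

```text
time: 21.28
tool_pos: [567.9, 90.5, 83.3]
tool_rot: [[0.079, 0.997, 0.001], [0.997, -0.079, -0.001], [-0.001, 0.001, -1.0]]
ft_force: [-0.1, 0.2, 0.5]
grip_width: 20.1
grip_force: 0.0
```

```bash
python3 - <<'E'
from h import *
im=snap('scene','s12.png');print(dish(im)); o=robot.get_obs(); print(o['tool_pos'],o['ft_force'],o['time'])
t=snap('top','t12.png');print(dish(t,'top'))
a=cv2.resize(cv2.imread('pics/s12.png')[190:265,260:350],(396,330),interpolation=2);b=cv2.resize(cv2.imread('pics/t12.png')[150:225,290:380],(396,330),interpolation=2)
cv2.imwrite('pics/c12.png',np.hstack([a,b]))
E
```

```text
[([623.7, -18.6], [310, 202, 15, 9, 71]), ([485.3, 39.1], [248, 214, 23, 17, 224]), ([550.8, -67.0], [300, 227, 21, 17, 281]), ([435.9, -2.9], [246, 239, 17, 11, 84])]
[567.32572621  98.66701589  83.74540798] [-0.28690881  4.31502677  1.30644289] 21.325
[([563.1, -124.0], [342, 177, 12, 14, 130])]
```

View pics/c12.png

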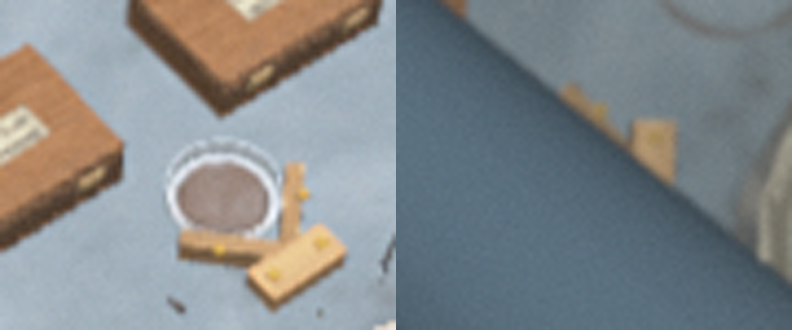

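In the scene half, the dish at (222,190) sits in the V against both arms, and the gripper is well clear. Handing in.

Emit:
arm_command(
  linear=[
    [0,0,0],
    [0,0,0],
    [0,0,0],
  ],
  turn=[0,0,0],
  gripper=[20,20,20],
)

```text
time: 21.75
tool_pos: [567.3, 89.3, 82.3]
tool_rot: [[0.079, 0.997, -0.0], [0.997, -0.079, -0.001], [-0.001, -0.0, -1.0]]
ft_force: [0.8, 0.2, -0.4]
grip_width: 20.1
grip_force: 0.0
```

```bash
python3 -c "
from station import robot
print(robot.hand_in())"
```

```text
the job is handed in; nothing more can be done
None
```

I pushed the dish through the gap into the V stop, where the last picture shows it against both arms with the gripper clear, and handed the job in at about 22 s; no verdict came back.

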